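# Load the rock cracker, close its guard one hole and switch it on

## Robot

A 6-joint arm with a two-finger parallel gripper is mounted at the origin on the work surface. World frame = base frame: x ahead of the robot, y to its left, z up, the work surface at z = 0. Lengths are in mm, angles in rad, forces in N, time in s.
With the tool pointing down it reaches from about 350 to 950 mm from the base axis. Payload 17.4 kg.
Tool frame: the origin (TCP) lies midway between the tips of the shut fingers; the grasp point (between the pads) lies 19 mm behind it; z points along the fingers, y is the direction in which the jaws open and shut (so a half turn about z gives the same grasp; the last joint's range is limited). The gripper opens to 93 mm and grips with 3 to 60 N. Pads are 15 mm wide; open, the fingers measure 128 mm over their backs; the gripper's body (75 mm by 188 mm) begins 65 mm behind the grasp point.
Start: joints at [-1.318, 0.116, 1.442, -0, 1.584, -0.038], TCP at [193.526, -646.669, 218.646] pointing down, gripper open.
Joint ranges: [-2.83, 2.83], [-0.83, 2.19], [0.07, 2.5], [-1.14, 4.28], [0.01, 3], [-2.97, 2.97]. Speed limits (rad/s): [1.89, 1.89, 2.22, 3.14, 3.14, 3.14].

## Interface

Orientations are given as a unit quaternion [w, x, y, z].
In Python, from bench import bot gives the robot as it stands. The module is installed in compiled form; this text tells all that it offers.
- The arm moves only by the tool move_arm, never from a script. Its argument "commands" is text: rows parted by semicolons, each of 5 numbers parted by spaces: the closure, from 0 (fully open) to 1 (shut), then the shift along the tool's x, y, z in units of 0.4 m (1.0 is 0.4 m), then the turn about the tool's z in units of pi rad (1.0 is pi rad). A call has 1 to 20 rows; each row is the pose to reach, as a shift and turn from the pose commanded when the call began, along the tool's axes at that moment, turning the shorter way round; what a row does not reach only later rows make up. A row lasts 1/10 s, in which the tool goes at most 50 mm and 8.59 degrees, less where a joint would pass 70% of its speed; a pose out of reach is approached as far as the arm can. A call with a number of a shift or a turn outside -1 to 1 is refused whole. A call with a gripper value outside its range is refused whole. The fingers move at their own pace and stop on an object; "force" is the grip in N (left out, the last holds). Time passes only in rows, so rows that repeat a pose let the fingers close. It gives the time, the measured TCP pose, the force and the opening at its end, in the units of the state.
- bot.state(): the state, without advancing time (a new reading comes with each control period).
- bot.get_image(name): name is "scene" or "top" or "wrist"; returns a dict with "color" (384x512x3 uint8, red, green, blue), "intrinsics" (3x3 intrinsics, pixels), "world_to_cam" (4x4, takes a point from world to camera coordinates); the wrist camera has in their place "mount" (4x4, takes a point from camera to tool coordinates, whose origin is the TCP and whose axes are the flange's). Camera axes: x right, y down, z forward; pixel columns grow to the right and rows downward; lengths in mm; the calibration is good to about 2 mm. A picture is of the moment at which its call begins: read the wrist's pose just before it. There is no depth.
- bot.sign_off(): hands the job in, once; it reports no verdict.
The state is a dict: "time": time; "q": joint angles; "qvel": joint speeds; "effort": joint torques, N m; "position": TCP position; "ee_rot": TCP orientation; "force": force on the tool from outside, world axes, zero at the start; "moment": the same for the moment, N m; "opening": finger opening in mm.
Only numpy, scipy, OpenCV 4.12 (cv2) and the standard library are available. Lean on these libraries where they do the work, as an engineer would, in place of code of your own. Each camera call takes 0.05 s, during which the arm holds its last target.

## Task

Lay the green ore lump flat on the middle of the rock cracker's anvil, its long side along the yellow telescoping guard tube, and let go of it. Then press the red snap button in and collapse the tube to its very next hole, so that the button springs out again and the clear guard is locked over the lump. Last, push the blue control box's black knob in and turn it clockwise past its safety stop as far as it goes, and let it spring back up; leave the other stones, the jar, the brush and the hammer where they are.

Things in the scene. Friction and masses are not known exactly. Their poses are not given: they have to be found in the camera images.
- cracker: Rock cracker fixed at a varying place and yaw: grey base plate 10 mm thick (x -162 to +52, y -240 to +145 mm), dark end post at y = -220 (60 x 30 mm, top z = 110 mm), inner tube along y fixed to the post, centre line x = 0, z = 85 mm. Origin: table height, straight under the snap button. x points out of the button's face, y along the tube away from the post, z up.
- anvil_top (a point): Centre of the flat top of the anvil (100 x 100 mm, 35 mm above the table; yellow centre line along y), at (-110, 85, 35) mm in the cracker's frame; same axes as the cracker.
- guard_arm (a joint): How far (m) the yellow outer tube is slid towards the end post (cracker's -y), collapsing the telescope; 0 at the start, limit 0.165. The button is in the first hole at 0, the next at 0.080, the last at 0.160; play 1.5 mm. Friction 2 N; with the button held flush the first 6 mm take about 5 N more. Moved at up to 60 mm/s it locks by itself when the button springs out.
- first_hole (a point): Centre line of the yellow outer tube at its first hole (moves with the tube), 85 mm above the table; axes as the cracker. The tube is 30 x 30 mm outside, 2 mm wall, from z = 70 to 100 mm, and runs from y = -20 to +180 mm of this point, with 17 mm square holes in its +x face at y = 0, 80 and 160 mm.
- guard_mid (a point): Centre of the clear guard panel (moves with the tube): 104 x 70 x 4 mm, level, underside 105 mm above the table, a lip on its -x edge down to 92 mm, a black arm across its top (14 mm wide, up to 119 mm). At (-110, 165) mm in the cracker's frame at the start, straight over the anvil at the next hole. Axes as the cracker.
- snap_button (a joint): How far (m) the red round-nosed button is pressed (cracker's -x): 0 out (locked), 0.007 flush (enough: the hole's edge rides over its nose when the tube is moved), limit 0.012. Spring 2 N at first, 4.5 N at flush. It sits in the fixed inner tube and does not travel with the outer one. One jaw can press it while the other bears on the tube's far face (30 mm between faces, 37 over the button).
- button_tip (a point): Tip of the red snap button (14 mm diameter, standing 7 mm out of the tube's +x face, 85 mm above the table, 22 mm from the tube's centre line). x points outwards.
- ore_lump: The blue-green ore lump, the only green stone: 85 (x) x 46 (y) x 50 (z) mm, about 0.4 kg, lying on the table at a varying place and yaw. Origin: centre of its underside.
- lump_mid (a point): Centre of the ore lump, 25 mm above its underside.
- control_box: Blue control box, 100 x 100 mm, 40 mm high, fixed at a varying place and yaw. Origin: centre of its underside, under the knob's axis. A white dot towards its -x marks off, an orange dot marks run; a small steel hook beside the knob (29 to 44 mm from its axis, top 59 mm above the table) is the safety stop.
- run_knob (a joint): Turn of the black knob (rad), clockwise seen from above: 0 off (orange pointer to the box's -x), safety stop at about 0.25 unless the knob is pushed in, end stop at 1.4 (run).
- knob_push (a joint): How far (m) the knob is pushed down: 0 up, limit 0.009; at 0.006 or more the knob passes the safety stop, and once past about 0.95 rad it may spring up. Spring about 3 N at the start of the press, 7 N at the limit.
- knob_grip (a point): Point on the knob's axis within its grip bar, 78 mm above the table with the knob up. The bar is 56 mm long (x of this frame, which turns with the knob), 16 mm thick (y), from 60 to 90 mm above the table; below it a 56 mm disc from 52 to 60 mm.
- stone_a: Brown stone, 80 x 55 x 45 mm, loose, a bystander. Origin: centre of its underside.
- stone_b: Grey stone, 70 x 60 x 55 mm, loose, a bystander. Origin: centre of its underside.
- jar: Amber sample jar, 46 mm diameter, 85 mm high, loose, a bystander standing among the stones. Origin: centre of its underside.
- hammer: Hammer lying on the table, a bystander. Origin near the middle of its length.
- brush: Hand brush lying on the table, a bystander. Origin near the middle of its length.
Things that resemble listed ones, but are neither listed nor needed, are in the scene too. What is meant by the control_box is not pink or turquoise, and is the larger of those in its own colour.

How it is judged (in metres and radians):
On the way, in this order (a step that is already met when the one before it is completed fails the run):
1. the ore lump lies released on the middle of the anvil, long side along the tube (x of lump_mid in the frame of anvil_top between -0.02 and 0.02 m and y of lump_mid in the frame of anvil_top between -0.02 and 0.02 m and z of lump_mid in the frame of anvil_top between 0.018 and 0.032 m and angle between the x axis of ore_lump and the y axis of cracker, either way round below 0.35 rad and angle between ore_lump's own z axis and vertical below 0.15 rad and linear speed of ore_lump below 0.02 m/s and contact force between the fingers and ore_lump below 0.1 N), for 0.2 s.
2. the tube is collapsed to its next hole and the button has sprung out (value of joint guard_arm between 0.076 and 0.084 m and value of joint snap_button below 0.003 m), for 0.2 s.
3. the knob has been turned past its stop to run and has sprung back up (value of joint run_knob above 1.2 rad and value of joint knob_push below 0.003 m), for 0.2 s.
At the end, for the whole second after the job is handed in: The ore lump lies still and flat on the anvil, its centre within 20 mm (along and across) of the anvil's, its long side within 0.35 rad of the tube; guard_arm is at 0.080 +- 0.004 with the snap button out (under 0.003); the knob is at more than 1.2 rad and up (knob_push under 0.003) (all of step 2 and all of step 3 and x of lump_mid in the frame of anvil_top between -0.02 and 0.02 m and y of lump_mid in the frame of anvil_top between -0.02 and 0.02 m and z of lump_mid in the frame of anvil_top between 0.018 and 0.032 m and angle between the x axis of ore_lump and the y axis of cracker, either way round below 0.35 rad and angle between ore_lump's own z axis and vertical below 0.15 rad and linear speed of ore_lump below 0.02 m/s); the robot touches nothing.
It fails at once if the knob is forced past its safety stop without being pushed in (value of joint run_knob between 0.45 and 0.65 rad and value of joint knob_push below 0.0035 m).
It fails at once if the tube is pushed past its next hole (value of joint guard_arm above 0.09 m).
It fails at once if another stone, the jar, the brush or the hammer is disturbed (moved over 30 mm or the jar tipped) (distance of any of stone_a, stone_b, jar, brush, hammer from where it was at the start of the episode above 0.03 m or angle between jar's own z axis and vertical above 0.3 rad).
It also fails if it takes over 58 s, if anything falls off the work surface, if the arm or the gripper's body presses on something with over 40 N, if the wrist force passes 120 N, or if a joint passes its speed limit or range.

## Working session

There is one attempt and no reset: what is moved stays moved. The work goes in short steps, Python scripts to look and compute and a tool call to move; the robot and the scene stay as the last step left them, time stands still between calls to the robot, and variables do not carry over. Pictures are saved under pics/ and viewed, and the job is handed in when it is done.

Besides the shell and the picture viewer there is one more tool, called after ">>>" as name(argument=value, ...) on one line, values as JSON. move_arm: Moves the arm, as the interface text tells. Shifts and turns lie within -1 to 1; 1 stands for 0.4 m of shift or pi rad of turn. Its arguments: {"type":"object","properties":{"commands":{"type":"string"},"force":{"type":"number"}},"required":["commands"]}

```bash
mkdir -p pics; cat > h.py <<'E'
import numpy as np,cv2
from bench import bot
def grab(n,f):
    s=bot.state(); im=bot.get_image(n); np.savez('pics/'+f+'.npz',**{k:np.array(v) for k,v in im.items()},pos=s['position'],rot=s['ee_rot'])
    cv2.imwrite('pics/'+f+'.png',im['color'][:,:,::-1]); return im
E
python3 - <<'E'
from h import *
for n in('scene','top','wrist'):
    im=grab(n,n+'0'); print(n,im['intrinsics'],im.get('world_to_cam',im.get('mount')))
print(bot.state())
E
```

```text
scene [[349.1934208    0.         254.6947369 ]
 [  0.         349.1934208  191.25283974]
 [  0.           0.           1.        ]] [[ 2.02986034e-01  9.79181351e-01 -7.43283431e-04 -1.72480908e+02]
 [ 6.56917042e-01 -1.36742902e-01 -7.41458953e-01 -2.18808006e+02]
 [-7.26124418e-01  1.50017537e-01 -6.70997815e-01  1.59207685e+03]
 [ 0.00000000e+00  0.00000000e+00  0.00000000e+00  1.00000000e+00]]
top [[461.59201115   0.         252.3780135 ]
 [  0.         461.59201115 198.88460081]
 [  0.           0.           1.        ]] [[-2.49736723e-03 -9.99995624e-01  1.58609817e-03  8.36144740e+01]
 [-9.82039749e-01  2.15328709e-03 -1.88661852e-01  4.58867896e+02]
 [ 1.88657611e-01 -2.02876937e-03 -9.82040829e-01  1.65074375e+03]
 [ 0.00000000e+00  0.00000000e+00  0.00000000e+00  1.00000000e+00]]
wrist [[292.95080369   0.         254.1902421 ]
 [  0.         292.95080369 187.04872346]
 [  0.           0.           1.        ]] [[-2.28772410e-04 -9.58237595e-01 -2.85973180e-01  7.99730369e+01]
 [ 9.99999974e-01 -2.20829009e-04 -6.00257188e-05 -7.81689758e-01]
 [-5.63227367e-06 -2.85973186e-01  9.58237620e-01 -1.66755365e+02]
 [ 0.00000000e+00  0.00000000e+00  0.00000000e+00  1.00000000e+00]]
{'time': 0.15, 'q': array([-1.31780230e+00,  1.16384753e-01,  1.44209412e+00,  2.36161949e-05,
        1.58398566e+00, -3.78203343e-02]), 'qvel': array([ 2.53669662e-04, -9.36532022e-04, -2.29149024e-03,  5.29370698e-04,
        1.23997807e-03, -1.04048519e-05]), 'effort': array([ 2.94609490e-03, -7.21758127e+01, -6.22949481e+01,  7.79155106e-02,
        2.25917873e-02, -7.94905918e-05]), 'position': array([ 193.49338019, -646.52168053,  218.07971143]), 'ee_rot': array([-4.34690516e-04,  9.89446873e-01,  1.44895462e-01, -3.50724615e-05]), 'force': array([ 0.26429046, -0.30053358,  0.34098697]), 'moment': array([-0.02975698, -0.01369492, -0.03739808]), 'opening': 93.08645655244534}
```

View pics/top0.png

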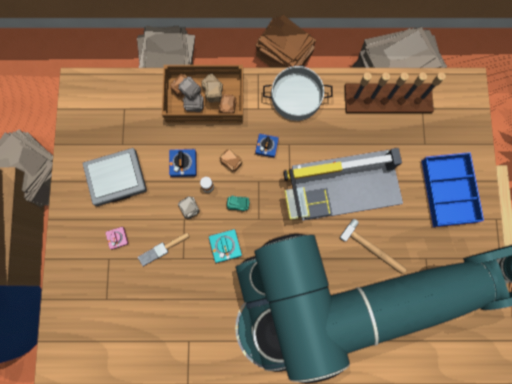

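View pics/scene0.png

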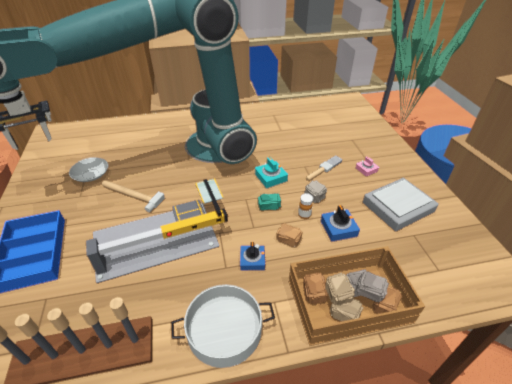

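```bash
python3 -c "
import cv2
a=cv2.imread('pics/top0.png')
cv2.imwrite('pics/top0b.png',cv2.resize(a[60:340,110:470],(792,616))[:600])"
```

```text
(no output)
```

View pics/top0b.png

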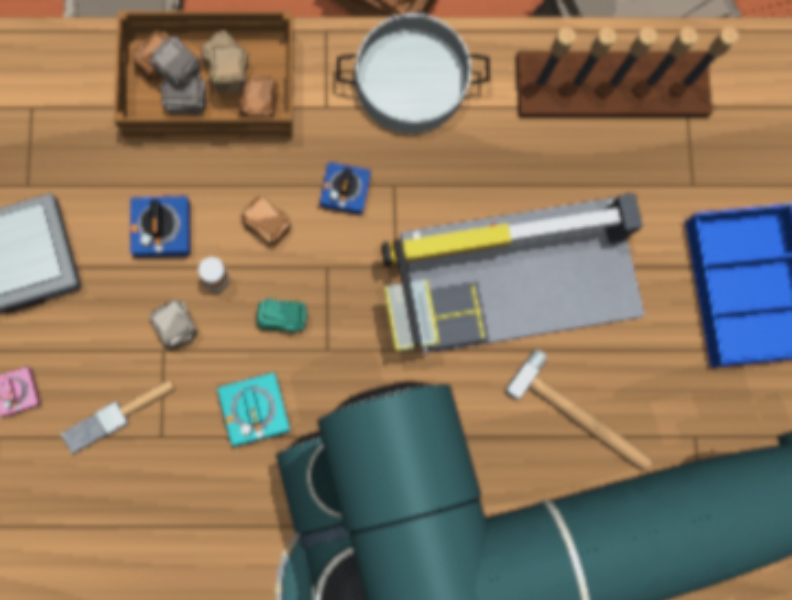

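The top view shows a green lump near (237,203), the cracker's tube from (285,172) to (397,158), and candidate control boxes. These are the large blue box (183,163), small blue box (266,146), turquoise box (225,246), and pink box (117,238). The large blue one fits, and I'll confirm it in a crop.

```bash
cat >> h.py <<'E'
def load(f): return dict(np.load('pics/'+f+'.npz'))
def w2c(d):
    if 'world_to_cam' in d: return d['world_to_cam']
    from scipy.spatial.transform import Rotation as R
    w,x,y,z=d['rot']; T=np.eye(4); T[:3,:3]=R.from_quat([x,y,z,w]).as_matrix(); T[:3,3]=d['pos']
    return np.linalg.inv(T@d['mount'])
def p2w(d,u,v,z):
    M=w2c(d);r=M[:3,:3].T@np.linalg.inv(d['intrinsics'])@[u,v,1]; c=-M[:3,:3].T@M[:3,3]
    return c+r*(z-c[2])/r[2]
def proj(d,P):
    P=np.atleast_2d(P);M=w2c(d);q=(M[:3,:3]@P.T).T+M[:3,3];q=(d['intrinsics']@q.T).T;return q[:,:2]/q[:,2:]
E
python3 - <<'E'
from h import *
d=load('top0')
for n,u,v,z in[('lump',237,203,50),('box',183,163,40),('smallbox',266,146,30),('knob',182,161,90),('guard',299,204,105),('post',394,157,110),('tubeend',286,175,100),('stoneA',231,160,45),('jar',206,182,85),('stoneB',189,207,55),('hammer',350,230,15),('plate BR',401,205,10),('plate TR',389,150,10)]: print(n,p2w(d,u,v,z).round())
a=cv2.imread('pics/top0.png')
cv2.imwrite('pics/box.png',np.hstack([cv2.resize(a[135:195,150:210],(400,400),interpolation=2),cv2.resize(a[120:180,235:295],(400,400),interpolation=2)]))
E
```

```text
lump [443. 139.  50.]
box [597. 341.  40.]
smallbox [665.  30.  30.]
knob [591. 337.  90.]
guard [429. -82. 105.]
post [ 598. -426.  110.]
tubeend [535. -38. 100.]
stoneA [607. 162.  45.]
jar [513. 250.  85.]
stoneB [427. 313.  55.]
hammer [ 347. -277.   15.]
plate BR [ 441. -473.   10.]
plate TR [ 655. -441.   10.]
```

View pics/box.png

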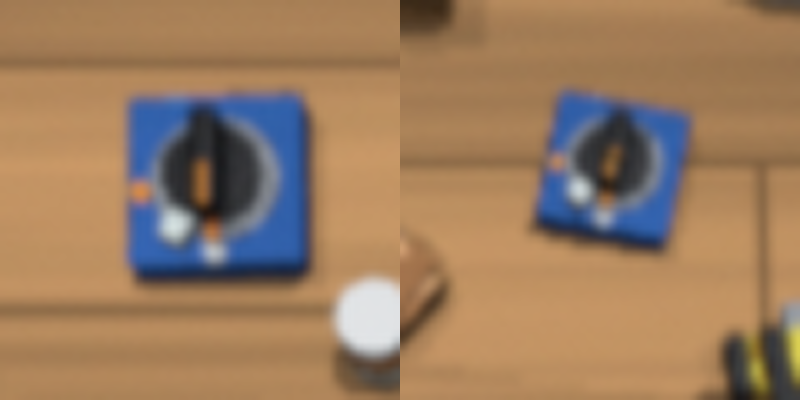

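>>> move_arm(commands="0 0.54 -0.6 -0.2 -0.43;0 0.54 -0.6 -0.2 -0.43;0 0.54 -0.6 -0.2 -0.43;0 0.54 -0.6 -0.2 -0.43;0 0.54 -0.6 -0.2 -0.43;0 0.54 -0.6 -0.2 -0.43;0 0.54 -0.6 -0.2 -0.43;0 0.54 -0.6 -0.2 -0.43;0 0.54 -0.6 -0.2 -0.43;0 0.54 -0.6 -0.2 -0.43;0 0.54 -0.6 -0.2 -0.43")

```text
time: 1.25
position: [331.6, -354.8, 298.5]
ee_rot: [-0.0, 0.683, 0.73, 0.0]
force: [1.3, -0.2, 0.1]
opening: 93.0
```

```bash
cat >> h.py <<'E'
def axes():
    from scipy.spatial.transform import Rotation as R
    w,x,y,z=bot.state()['ee_rot'];return R.from_quat([x,y,z,w]).as_matrix()
def plan(p,yaw=None):
    s=bot.state();R_=axes();d=R_.T@(np.array(p)-s['position']);y0=np.arctan2(R_[1,0],R_[0,0])
    t=0 if yaw is None else -((yaw-y0+np.pi)%(2*np.pi)-np.pi)
    print('t',s['time'],'pos',s['position'].round(1),'yaw',y0.round(4),'tilt',R_[:2,2].round(4),'F',s['force'].round(1),'open',round(s['opening'],1),'q',s['q'].round(2))
    print('shift units',(d/400).round(4),'turn units',round(t/np.pi,4),'rows>=',max(np.linalg.norm(d)/50,abs(t)/.15).round(1))
E
python3 -c "
from h import *
plan([470,-60,300],1.65)"
```

```text
t 1.25 pos [ 331.6 -354.8  298.5] yaw 1.6369 tilt [-0.0001  0.0002] F [ 1.3 -0.2  0.1] open 93.0 q [-0.87 -0.31  1.71  0.    1.74 -0.94]
shift units [ 0.7126  0.394  -0.0036] turn units -0.0042 rows>= 6.5
```

>>> move_arm(commands="0 0.71 0.39 0 0;0 0.71 0.39 0 0;0 0.71 0.39 0 0;0 0.71 0.39 0 0;0 0.71 0.39 0 0;0 0.71 0.39 0 0;0 0.71 0.39 0 0;0 0.71 0.39 0 0;0 0.71 0.39 0 0;0 0.71 0.39 0 0")

```text
time: 2.25
position: [466.9, -61.4, 298.6]
ee_rot: [0.0, 0.683, 0.731, -0.0]
force: [0.7, 0.4, -0.4]
opening: 93.0
```

```bash
python3 -c "
from h import *
plan([470,-60,300],1.65)
grab('wrist','w1');grab('top','t1')
a=cv2.imread('pics/w1.png');cv2.imwrite('pics/w1b.png',cv2.resize(a,(800,600),interpolation=2))"
```

```text
t 2.25 pos [466.9 -61.4 298.6] yaw 1.6389 tilt [-0.0001 -0.0002] F [ 0.7  0.4 -0.4] open 93.0 q [-0.18 -0.34  1.73 -0.    1.75 -0.25]
shift units [ 0.0029  0.0079 -0.0035] turn units -0.0035 rows>= 0.1
```

View pics/w1b.png

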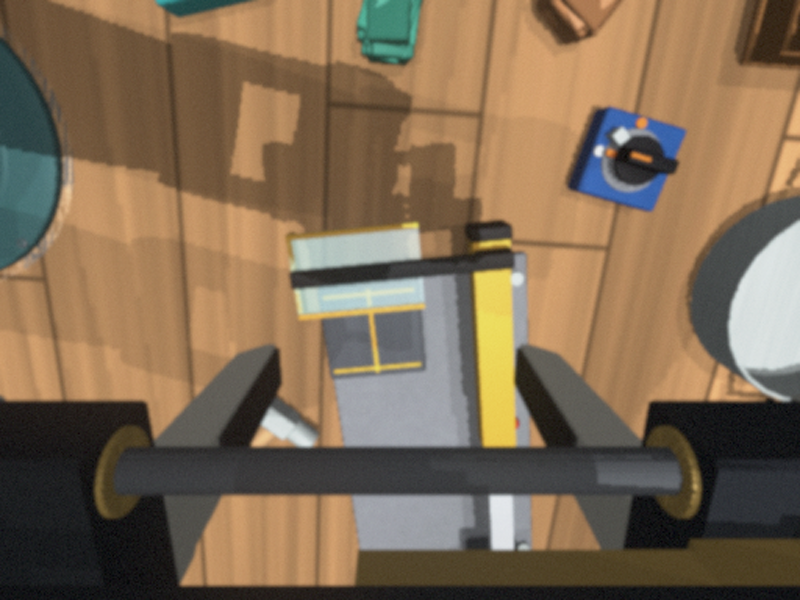

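The wrist view shows the guard at (355,270), anvil centre line at (375,340), tube at (495,350), red button at (517,423), and lump at (390,25). I'll fit the cracker's pose.

```bash
cat > fit.py <<'E'
from h import *
from scipy.optimize import least_squares
def cr(P,p): 
    P=np.atleast_2d(P).astype(float);c,s=np.cos(p[2]),np.sin(p[2]);return np.c_[c*P[:,0]-s*P[:,1]+p[0],s*P[:,0]+c*P[:,1]+p[1],P[:,2]]
def boxl(x0,x1,y0,y1,z0,z1):
    C=np.array([[x,y,z] for z in(z0,z1) for x,y in((x0,y0),(x1,y0),(x1,y1),(x0,y1))]);return [C[[0,1,2,3,0]],C[[4,5,6,7,4]]]
def lines(g=0):
    L=[]
    for b in [(-162,52,-240,145,0,10),(-160,-60,35,135,35,35),(-15,15,-20-g,180-g,70,100),(-162,-58,130-g,200-g,105,109),(-30,30,-235,-205,110,110)]: L+=boxl(*b)
    L+=[np.array([[15,0,85],[22,0,85]]),np.array([[-110,35,35],[-110,135,35]])]
    return L
def overlay(f,p,out,crop,sc,g=0,extra=[]):
    d=load(f);a=d['color'][:,:,::-1];y0,y1,x0,x1=crop
    b=cv2.resize(a[y0:y1,x0:x1],None,fx=sc,fy=sc,interpolation=2)
    for l in [cr(l,p) for l in lines(g)]+extra:
        q=(proj(d,l)-[x0-.5,y0-.5])*sc-.5
        cv2.polylines(b,[np.round(q).astype(int)],False,(255,0,255),1)
    cv2.imwrite('pics/'+out+'.png',b)
E
python3 - <<'E'
from fit import *
d=load('w1');c=d['color'].astype(int)
m=(c[...,0]>150)&(c[...,1]<70)&(c[...,2]<70);v,u=np.nonzero(m);print('red',list(zip(u,v)))
s=1/1.5625
obs=[((22,0,85),(517*s,423*s)),((52,145,10),(525*s,253*s)),((-162,130,92),(300*s,319*s)),((-15,20,100),(482*s,400*s)),((15,20,100),(517*s,400*s))]
f=lambda p:np.ravel(proj(d,cr([o[0] for o in obs],p))-[o[1] for o in obs])
r=least_squares(f,[545,-220,.16],x_scale=[10,10,.1]);print(r.x,f(r.x).round(1))
np.save('cp.npy',r.x)
overlay('w1',r.x,'ov1',(130,384,170,370),3)
overlay('t1',r.x,'ov1t',(130,240,260,420),5)
E
```

```text
red []
[ 5.71830489e+02 -2.12560715e+02  2.04242537e-01] [ 2.2 -4.4 -1.7 -4.1  0.2 -2.7  0.2  6.9 -0.9  4.4]
```

View pics/ov1.png

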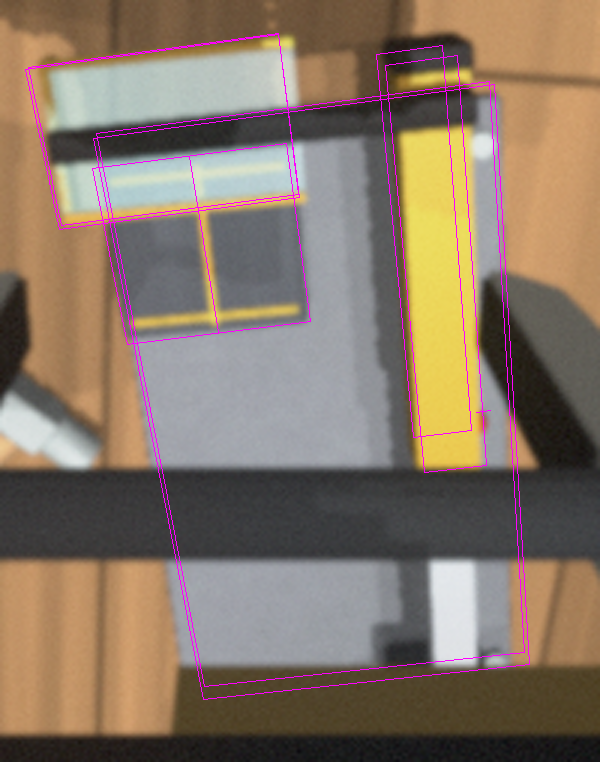

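View pics/ov1t.png

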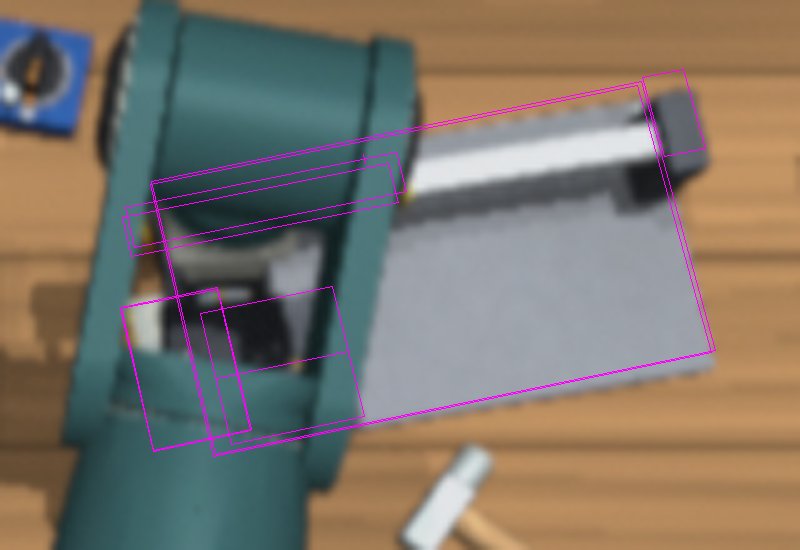

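```bash
cat > f2.py <<'E'
from fit import *
d=load('w1');t=load('top0')
o=lambda x,y:(170+x/3-.3,130+y/3-.3)
obs=[((22,0,85),o(486,423)),((52,145,10),o(499,92)),((-162,200,109),o(27,70)),((-58,200,109),o(293,38)),((-58,130,109),o(305,200)),((-162,130,109),o(62,224)),((-60,35,35),o(308,322)),((-160,35,35),o(128,342))]
ln=[((-15,100),o(402,140)),((-15,100),o(417,465)),((15,100),o(473,140)),((15,100),o(486,400)),((52,10),o(512,640)),((-162,10),o(150,450))]
tb=[((-162,-240,10),(401.5,205)),((52,-240,10),(389,150))]
def f(p):
    r=list(np.ravel(proj(d,cr([q[0] for q in obs],p))-[q[1] for q in obs]))
    for (x,z),uv in ln:
        w=p2w(d,*uv,z)[:2]-p[:2];r.append((w@[np.cos(p[2]),np.sin(p[2])]-x)*.65)
    return np.array(r)
r=least_squares(f,[545,-220,.16],x_scale=[10,10,.1],loss='soft_l1');print(r.x,f(r.x).round(1))
np.save('cp.npy',r.x)
overlay('w1',r.x,'ov2',(130,384,170,370),3)
overlay('top0',r.x,'ov2t',(130,240,260,420),5)
E
python3 f2.py
```

```text
[ 5.70946216e+02 -2.16749748e+02  1.71742612e-01] [ 0.4 -1.5  0.4  0.7  3.1 -1.9 -1.  -0.   0.1  0.4  0.9  0.3  0.4  0.7
 -0.9 -0.1  0.6 -0.5  0.8  2.1 -0.6  0.6]
```

View pics/ov2.png

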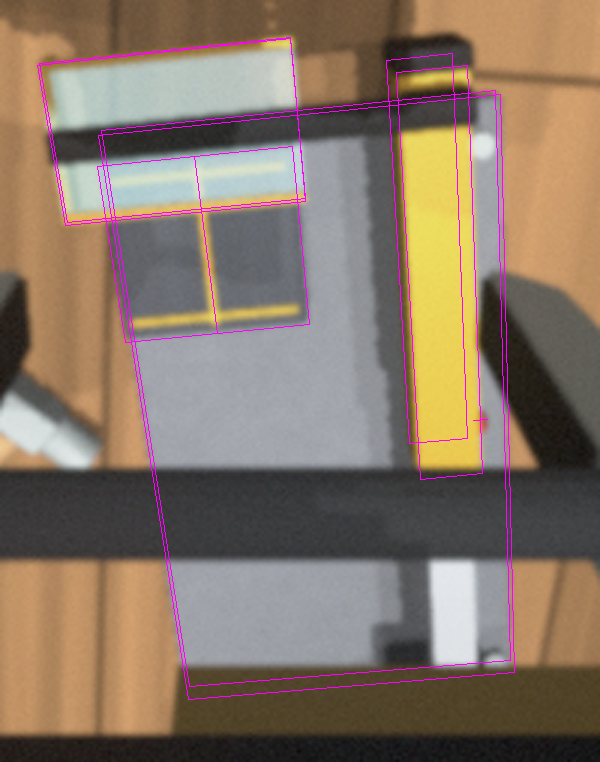

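View pics/ov2t.png

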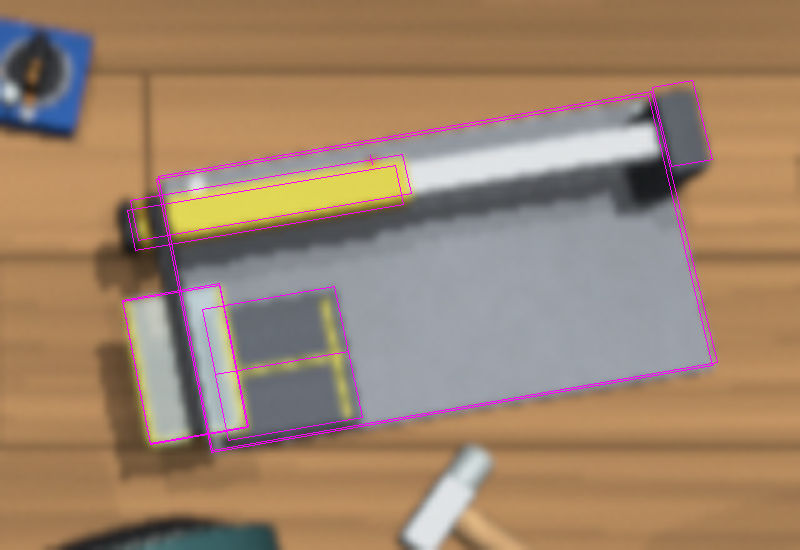

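The fit is good to about 2 mm. Next is a closer look at the lump.

```bash
python3 -c "
from fit import *
p=np.load('cp.npy');print(cr([[-110,85,35],[0,0,85]],p))
plan([443,100,220],1.64)"
```

```text
[[ 448.03802153 -151.79918336   35.        ]
 [ 570.94621577 -216.74974756   85.        ]]
t 2.35 pos [466.9 -61.5 298.7] yaw 1.639 tilt [ 0.0001 -0.0001] F [-0.4 -0.2  0.7] open 92.9 q [-0.19 -0.34  1.73 -0.    1.75 -0.25]
shift units [ 0.4069 -0.032   0.1967] turn units -0.0003 rows>= 3.6
```

>>> move_arm(commands="0 0.4 -0.03 0.2 0;0 0.4 -0.03 0.2 0;0 0.4 -0.03 0.2 0;0 0.4 -0.03 0.2 0;0 0.4 -0.03 0.2 0;0 0.4 -0.03 0.2 0;0 0.4 -0.03 0.2 0")

```text
time: 3.05
position: [444.3, 97.2, 219.5]
ee_rot: [0.0, 0.682, 0.731, 0.0]
force: [-0.6, -0.6, -0.5]
opening: 93.3
```

```bash
python3 -c "
from h import *
plan([443,140,31],1.65)
grab('wrist','w2')
a=cv2.imread('pics/w2.png');cv2.imwrite('pics/w2b.png',cv2.resize(a,(800,600),interpolation=2))"
```

```text
t 3.05 pos [444.3  97.2 219.5] yaw 1.64 tilt [ 0.0011 -0.0001] F [-0.6 -0.6 -0.5] open 93.3 q [ 0.16 -0.38  1.89 -0.    1.63  0.09]
shift units [0.1071 0.0037 0.4711] turn units -0.0032 rows>= 3.9
```

View pics/w2b.png

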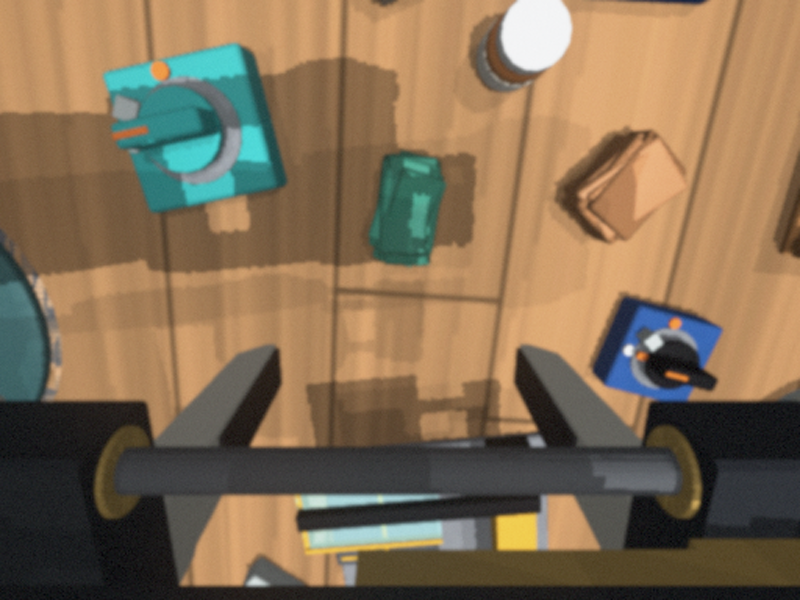

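The picture shows the green lump at (408,208), the only green stone, with its long side nearly vertical in the image. I'll measure its pose.

```bash
cat > lump.py <<'E'
from fit import *
import sys
f=sys.argv[1]
d=load(f);c=d['color'].astype(int)
m=((c[...,1]>c[...,0]+25)&(c[...,1]>c[...,2]-5)).astype(np.uint8)
x0,x1,y0,y1=[int(v) for v in sys.argv[2:6]]
k=np.zeros_like(m);k[y0:y1,x0:x1]=m[y0:y1,x0:x1]
n,l,s,ce=cv2.connectedComponentsWithStats(k);i=1+np.argmax(s[1:,4]);print(s[i],ce[i])
m=(l==i).astype(np.uint8)
def rend(p):
    out=np.zeros_like(m);C=np.array([[x,y,z] for x in(-42.5,42.5) for y in(-23,23) for z in(0,50)])
    h=cv2.convexHull((proj(d,cr(C,p))*16).astype(np.int32));cv2.fillConvexPoly(out,h,1,8,4);return out
from scipy.optimize import minimize
def cost(p): r=rend(p);return 1-(r&m).sum()/(r|m).sum()
best=None
for a in np.linspace(0,np.pi,12,endpoint=False):
    r=minimize(cost,[*p2w(d,*ce[i],25)[:2],a],method='Nelder-Mead',options=dict(initial_simplex=None,xatol=.05,fatol=1e-4))
    r=minimize(cost,r.x,method='Nelder-Mead',options=dict(initial_simplex=r.x+np.array([[0,0,0],[8,0,0],[0,8,0],[0,0,.15]])))
    if best is None or r.fun<best.fun: best=r
print(best.x,best.fun);np.save('lump.npy',best.x)
C=boxl(-42.5,42.5,-23,23,0,50)
overlay(f,[5000,5000,0],'lump_'+f,(y0,y1,x0,x1),5,extra=[cr(q,best.x) for q in C])
E
python3 lump.py w2 220 310 80 190
```

```text
[ 236   98   49   72 2590] [260.1976834 133.696139 ]
[447.76214791 136.71702327   1.42646784] 0.17421825143586467
```

View pics/lump_w2.png

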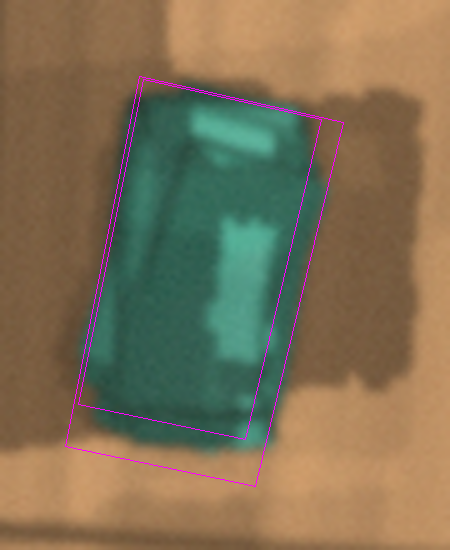

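```bash
python3 -c "
from h import *
d=load('w2')
for z in(20,30): print(p2w(d,260.4,133.7,z))
a=p2w(d,220+135/5,80+95/5,25);b=p2w(d,220+82/5,80+400/5,25);print(np.arctan2(*(a-b)[1::-1]))
a=p2w(d,220+325/5,80+180/5,25);b=p2w(d,220+270/5,80+440/5,25);print(np.arctan2(*(a-b)[1::-1]))
plan([447,141,120],1.44);plan([447,141,10],1.44)"
```

```text
[449.40985392 137.75925002  20.        ]
[449.11376041 138.8462359   30.        ]
1.4535212809170652
1.4546428243584812
t 3.1 pos [444.3  97.1 219.4] yaw 1.6397 tilt [0.001 0.   ] F [0.5 0.5 0.2] open 92.9 q [ 0.16 -0.38  1.89 -0.    1.63  0.09]
shift units [0.1089 0.014  0.2486] turn units 0.0636 rows>= 2.2
t 3.1 pos [444.3  97.1 219.4] yaw 1.6397 tilt [0.001 0.   ] F [0.5 0.5 0.2] open 92.9 q [ 0.16 -0.38  1.89 -0.    1.63  0.09]
shift units [0.109  0.0137 0.5236] turn units 0.0636 rows>= 4.3
```

>>> move_arm(commands="0 0.102 0.019 0.2 0.06;0 0.102 0.019 0.25 0.06;0 0.102 0.019 0.3 0.06;0 0.102 0.019 0.4 0.06;0 0.102 0.019 0.47 0.06;0 0.102 0.019 0.523 0.06;0 0.102 0.019 0.523 0.06;0 0.102 0.019 0.523 0.06;1 0.102 0.019 0.523 0.06;1 0.102 0.019 0.523 0.06;1 0.102 0.019 0.523 0.06;1 0.102 0.019 0.523 0.06;1 0.102 0.019 0.523 0.06;1 0.102 0.019 0.523 0.06", force=35)

```text
time: 4.5
position: [448.6, 139.5, 9.5]
ee_rot: [0.0, 0.747, 0.664, 0.0]
force: [-0.1, -0.2, 0.1]
opening: 49.4
```

```bash
python3 -c "
from h import *
plan([447,141,160],1.45)"
```

```text
t 4.5 pos [448.6 139.5   9.5] yaw 1.4533 tilt [0.0001 0.    ] F [-0.1 -0.2  0.1] open 49.4 q [ 0.25 -0.2   2.1   0.    1.24  0.36]
shift units [ 0.0032 -0.0042 -0.3761] turn units 0.001 rows>= 3.0
```

>>> move_arm(commands="1 0 0 0 0;1 0 0 0 0;1 0 0 0 0;1 0 0 0 0;1 0 0 -0.1 0;1 0 0 -0.2 0;1 0 0 -0.3 0;1 0 0 -0.4 0;1 0 0 -0.4 0;1 0 0 -0.4 0;1 0 0 -0.4 0", force=35)

```text
time: 5.6
position: [447.8, 139.3, 167.4]
ee_rot: [-0.001, 0.747, 0.664, -0.001]
force: [-0.6, -0.5, -4.7]
opening: 46.1
```

```bash
python3 -c "
from fit import *
p=np.load('cp.npy');t=cr([-110,85,0],p)[0]
plan([t[0],t[1],170],p[2]+np.pi/2)
grab('wrist','w3');grab('scene','s3')
a=cv2.imread('pics/w3.png');cv2.imwrite('pics/w3b.png',cv2.resize(a,(800,600),interpolation=2))"
```

```text
t 5.6 pos [447.8 139.3 167.4] yaw 1.4532 tilt [-0.0026 -0.0007] F [-0.6 -0.5 -4.7] open 46.1 q [ 0.25 -0.33  1.93 -0.    1.54  0.36]
shift units [-0.7227  0.0859 -0.006 ] turn units -0.0921 rows>= 5.8
```

View pics/w3b.png

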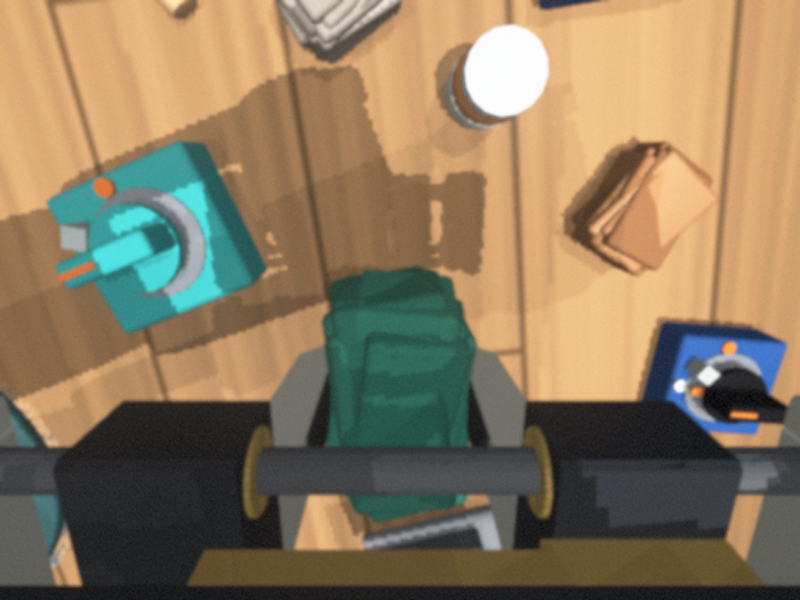

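View pics/s3.png

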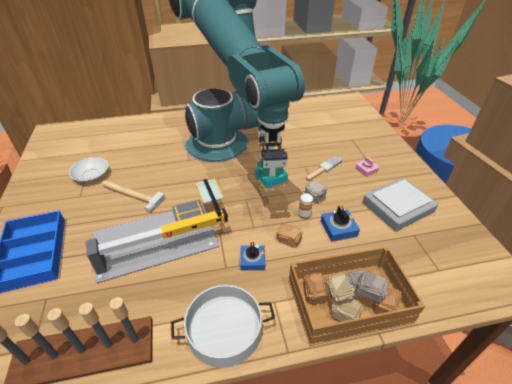

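```bash
python3 -c "
from h import *
d=load('w3');K=d['intrinsics'];M=d['mount']
for r in (268,390,515):
  for zt in (-35,-15,5):
    q=M[:3,:3]@np.linalg.inv(K)@[400*.64,r*.64,1];c=M[:3,3];print(r,zt,(c+q*(zt-c[2])/q[2]).round(1))"
```

```text
268 -35 [ 48.7   0.7 -35. ]
268 -15 [ 43.9   0.8 -15. ]
268 5 [39.1  1.   5. ]
390 -35 [  8.5   0.8 -35. ]
390 -15 [ -2.4   0.9 -15. ]
390 5 [-13.4   1.    5. ]
515 -35 [-40.4   0.9 -35. ]
515 -15 [-58.8   1.  -15. ]
515 5 [-77.2   1.1   5. ]
```

```bash
python3 -c "
from fit import *
p=np.load('cp.npy');t=cr([-109.5,75,0],p)[0];print(t)
plan([t[0],t[1],167],p[2]+np.pi/2)"
```

```text
[ 450.23966159 -161.56661809    0.        ]
t 5.7 pos [447.9 139.3 167.6] yaw 1.4531 tilt [-0.0027 -0.0007] F [ 0.2 -0.4 -5.4] open 46.2 q [ 0.25 -0.33  1.93 -0.    1.54  0.36]
shift units [-0.7464  0.0941  0.002 ] turn units -0.0921 rows>= 6.0
```

>>> move_arm(commands="1 -0.1 0.012 0 -0.092;1 -0.2 0.025 0 -0.092;1 -0.3 0.037 0 -0.092;1 -0.4 0.05 0 -0.092;1 -0.5 0.063 0 -0.092;1 -0.6 0.075 0 -0.092;1 -0.7 0.088 0 -0.092;1 -0.746 0.094 0 -0.092;1 -0.746 0.094 0 -0.092;1 -0.746 0.094 0 -0.092;1 -0.746 0.094 0 -0.092")

```text
time: 6.8
position: [450.7, -160.5, 168.9]
ee_rot: [-0.0, 0.644, 0.765, -0.0]
force: [0.5, -0.4, -4.3]
opening: 45.8
```

```bash
python3 -c "
from fit import *
p=np.load('cp.npy');t=cr([-109.5,75,0],p)[0];print(t)
plan([t[0],t[1],46],p[2]+np.pi/2)
grab('wrist','w4');overlay('w4',p,'ov4',(60,384,120,400),2.3)"
```

```text
[ 450.23966159 -161.56661809    0.        ]
t 6.8 pos [ 450.7 -160.5  168.9] yaw 1.7428 tilt [-0.0007  0.0005] F [ 0.5 -0.4 -4.3] open 45.8 q [-0.4  -0.31  1.91  0.    1.53 -0.57]
shift units [-0.0025 -0.0015  0.3072] turn units 0.0001 rows>= 2.5
```

View pics/ov4.png

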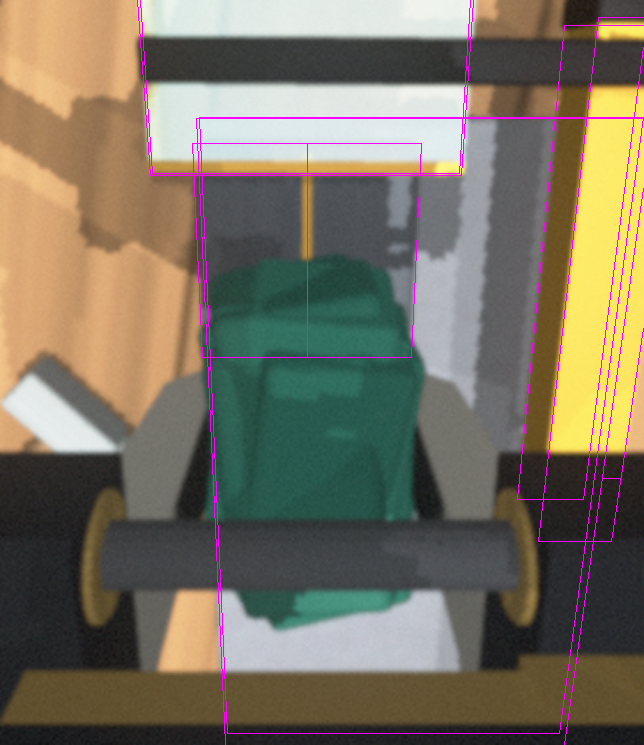

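>>> move_arm(commands="1 -0.002 -0.002 0.1 0;1 -0.002 -0.002 0.18 0;1 -0.002 -0.002 0.25 0;1 -0.002 -0.002 0.285 0;1 -0.002 -0.002 0.3 0;1 -0.002 -0.002 0.308 0;1 -0.002 -0.002 0.31 0;1 -0.002 -0.002 0.31 0")

```text
time: 7.65
position: [450.7, -162.3, 46.5]
ee_rot: [0.001, 0.644, 0.765, 0.0]
force: [-0.6, -0.8, -3.5]
opening: 45.6
```

```bash
python3 -c "
from fit import *
plan([450,-161,46]);grab('scene','s5');a=cv2.imread('pics/s5.png')[150:280,70:260];cv2.imwrite('pics/s5b.png',cv2.resize(a,None,fx=4,fy=4,interpolation=2))"
```

```text
t 7.65 pos [ 450.7 -162.3   46.5] yaw 1.7423 tilt [ 0.0013 -0.0005] F [-0.6 -0.8 -3.5] open 45.6 q [-0.4  -0.22  2.05  0.    1.31 -0.57]
shift units [ 0.0036 -0.0012  0.0012] turn units 0.0 rows>= 0.0
```

View pics/s5b.png

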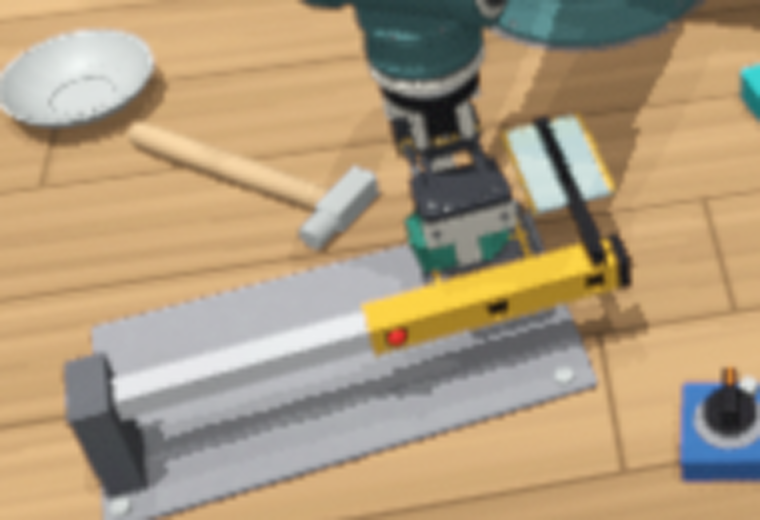

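>>> move_arm(commands="1 0 0 0.003 0;1 0 0 0.005 0;1 0 0 0.005 0;0.2 0 0 0.005 0;0 0 0 0.005 0;0 0 0 0.005 0;0 0 0 0.005 0;0 0 0 0.005 0;0 0 0 -0.06 0;0 0 0 -0.16 0;0 0 0 -0.26 0;0 0 0 -0.3 0;0 -0.05 0 -0.3 0;0 -0.1 0 -0.3 0;0 -0.1 0 -0.3 0;0 -0.1 0 -0.3 0")

```text
time: 9.3
position: [456.8, -201.5, 164.9]
ee_rot: [-0.001, 0.644, 0.765, -0.0]
force: [0.2, -0.9, -0.1]
opening: 93.2
```

```bash
python3 -c "
from fit import *
p=np.load('cp.npy')
plan([450,-161,46]);grab('wrist','w6');overlay('w6',p,'ov6',(60,384,120,400),2.3)"
```

```text
t 9.3 pos [ 456.8 -201.5  164.9] yaw 1.7414 tilt [-0.0009  0.0006] F [ 0.2 -0.9 -0.1] open 93.2 q [-0.47 -0.26  1.88  0.    1.52 -0.64]
shift units [0.1024 0.0007 0.2972] turn units 0.0 rows>= 2.5
```

View pics/ov6.png

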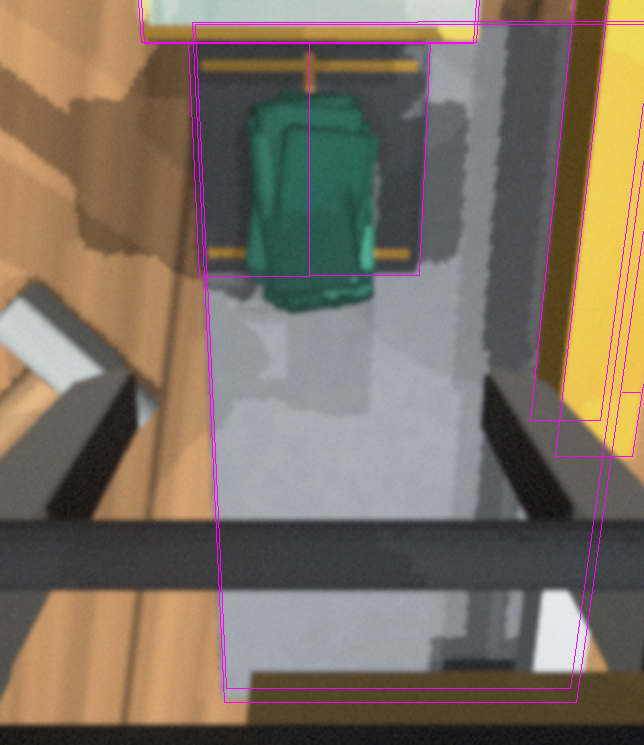

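```bash
python3 - <<'E'
from fit import *
d=load('w6');p=np.load('cp.npy')
c=d['color'].astype(int);m=((c[...,1]>c[...,0]+25)&(c[...,1]>c[...,2]-5)).astype(np.uint8);m[:, :200]=0;m[:,320:]=0
n,l,s,ce=cv2.connectedComponentsWithStats(m);i=1+np.argmax(s[1:,4]);print(s[i],ce[i])
inv=lambda w:(np.array([[np.cos(p[2]),np.sin(p[2])],[-np.sin(p[2]),np.cos(p[2])]])@(w[:2]-p[:2]))-[-110,85]
for z in(55,62,70):print(z,inv(p2w(d,*ce[i],z)))
for v in (95,300): print(inv(p2w(d,120+310/2.3,60+v/2.3,65)))
# targets for button grasp
for q in([0,0,0],[0,-80,0]): print(cr(q,p))
t=cr([1,0,0],p)[0];plan([t[0],t[1],165],p[2]+np.pi/2)
E
```

```text
[ 227  100   58   95 4740] [255.32088608 146.77320675]
55 [  1.27616737 -12.5830018 ]
62 [  1.25577625 -11.50607125]
70 [  1.23247212 -10.27529349]
[ 0.78736976 28.77236195]
[  0.72295227 -52.75163592]
[[ 570.94621577 -216.74974756    0.        ]]
[[ 584.61818243 -295.57282368    0.        ]]
t 9.35 pos [ 456.8 -201.2  165. ] yaw 1.7419 tilt [-0.0007  0.0005] F [-0.8  0.2 -0.2] open 93.0 q [-0.47 -0.26  1.88  0.    1.52 -0.64]
shift units [-8.69e-02  2.77e-01 -2.00e-04] turn units -0.0002 rows>= 2.3
```

>>> move_arm(commands="0 -0.04 0.14 0 0;0 -0.12 0.277 0 0;0 -0.2 0.277 0 0;0 -0.2 0.277 0 0;0 -0.2 0.277 0 0;0 -0.2 0.277 0 0")

```text
time: 9.95
position: [579.4, -260.6, 165.5]
ee_rot: [-0.0, 0.644, 0.765, 0.0]
force: [-0.8, -0.6, 0.3]
opening: 93.0
```

```bash
python3 -c "
from fit import *
p=np.load('cp.npy')
grab('wrist','w7');overlay('w7',p,'ov7',(60,384,150,400),2.3)
t=cr([0.5,0,0],p)[0];plan([t[0],t[1],66],p[2]+np.pi/2)"
```

```text
t 10.0 pos [ 579.3 -260.6  165.9] yaw 1.7427 tilt [ 0.0004 -0.0001] F [-0.3  0.5 -0. ] open 92.8 q [-0.46  0.05  1.6   0.    1.49 -0.63]
shift units [ 0.1115 -0.0008  0.2497] turn units 0.0001 rows>= 2.2
```

View pics/ov7.png

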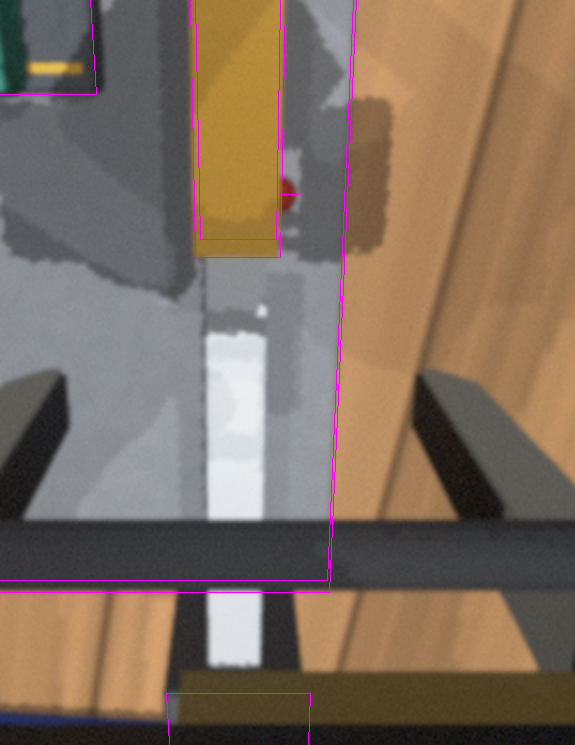

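>>> move_arm(commands="0 0.111 -0.001 0 0;0 0.111 -0.001 0.08 0;0 0.111 -0.001 0.16 0;0 0.111 -0.001 0.22 0;0 0.111 -0.001 0.25 0;0 0.111 -0.001 0.25 0;0 0.111 -0.001 0.25 0;1 0.111 -0.001 0.25 0;1 0.111 -0.001 0.25 0;1 0.111 -0.001 0.25 0;1 0.111 -0.001 0.25 0;1 0.111 -0.001 0.25 0;1 0.111 -0.001 0.25 0;1 0.111 -0.001 0.25 0;1 0.111 -0.001 0.25 0;1 0.111 -0.001 0.25 0;1 0.111 -0.001 0.25 0;1 0.111 -0.001 0.25 0", force=25)

```text
time: 11.8
position: [570.5, -218.0, 65.4]
ee_rot: [-0.001, 0.644, 0.765, -0.001]
force: [-14.4, -0.6, 5.8]
opening: 30.0
```

```bash
python3 -c "
from fit import *
p=np.load('cp.npy')
t=cr([0.5,-80,0],p)[0];plan([t[0],t[1],66],p[2]+np.pi/2)
grab('wrist','w8');overlay('w8',p,'ov8',(60,384,120,400),2.3)"
```

```text
t 11.8 pos [ 570.5 -218.    65.4] yaw 1.7419 tilt [-0.0033 -0.    ] F [-14.4  -0.6   5.8] open 30.0 q [-0.41  0.06  1.75 -0.    1.33 -0.58]
shift units [-0.197   0.003  -0.0017] turn units -0.0002 rows>= 1.6
```

View pics/ov8.png

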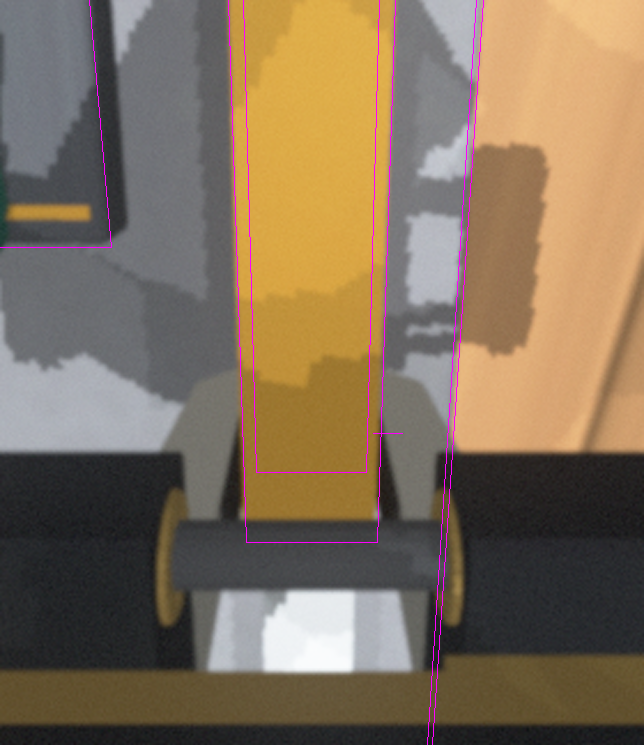

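>>> move_arm(commands="1 -0.004 -0.002 0 0;1 -0.012 -0.002 0 0;1 -0.024 -0.002 0 0;1 -0.036 -0.002 0 0;1 -0.048 -0.002 0 0;1 -0.06 -0.002 0 0;1 -0.072 -0.002 0 0;1 -0.084 -0.002 0 0;1 -0.096 -0.002 0 0;1 -0.108 -0.002 0 0;1 -0.12 -0.002 0 0;1 -0.132 -0.002 0 0;1 -0.144 -0.002 0 0;1 -0.156 -0.002 0 0;1 -0.168 -0.002 0 0;1 -0.18 -0.002 0 0;1 -0.19 -0.002 0 0;1 -0.197 -0.002 0 0;1 -0.2 -0.002 0 0;1 -0.2 -0.002 0 0")

```text
time: 13.85
position: [583.7, -297.3, 65.4]
ee_rot: [-0.001, 0.644, 0.765, -0.001]
force: [-9.2, -2.1, 3.4]
opening: 29.8
```

```bash
python3 -c "
from fit import *
p=np.load('cp.npy')
t=cr([0.5,-80,0],p)[0];plan([t[0],t[1],66],p[2]+np.pi/2)
grab('wrist','w9');overlay('w9',p,'ov9',(60,384,120,400),2.3,g=80)
grab('scene','s9');a=cv2.imread('pics/s9.png')[150:280,70:260];cv2.imwrite('pics/s9b.png',cv2.resize(a,None,fx=4,fy=4,interpolation=2))"
```

```text
t 13.85 pos [ 583.7 -297.3   65.4] yaw 1.7418 tilt [-0.0024 -0.0002] F [-9.2 -2.1  3.4] open 29.8 q [-0.51  0.16  1.65 -0.    1.34 -0.68]
shift units [ 0.0038  0.0042 -0.0015] turn units -0.0003 rows>= 0.0
```

View pics/ov9.png

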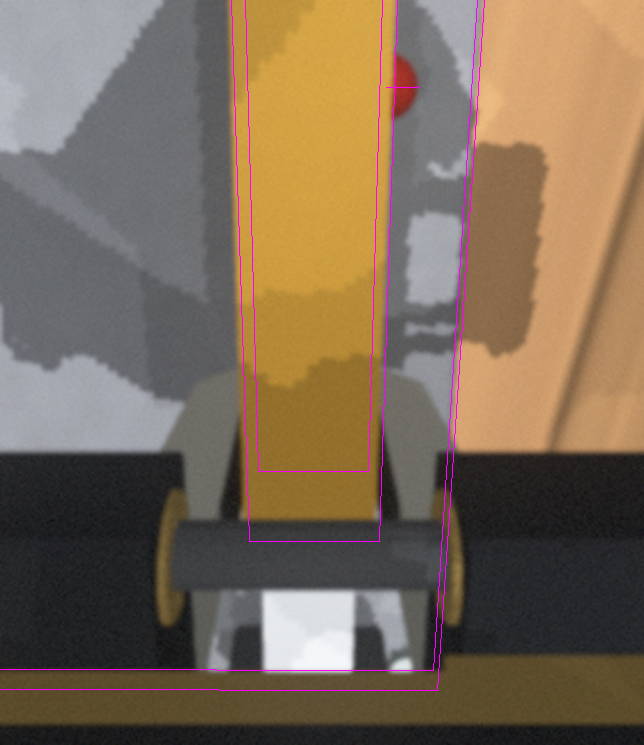

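View pics/s9b.png

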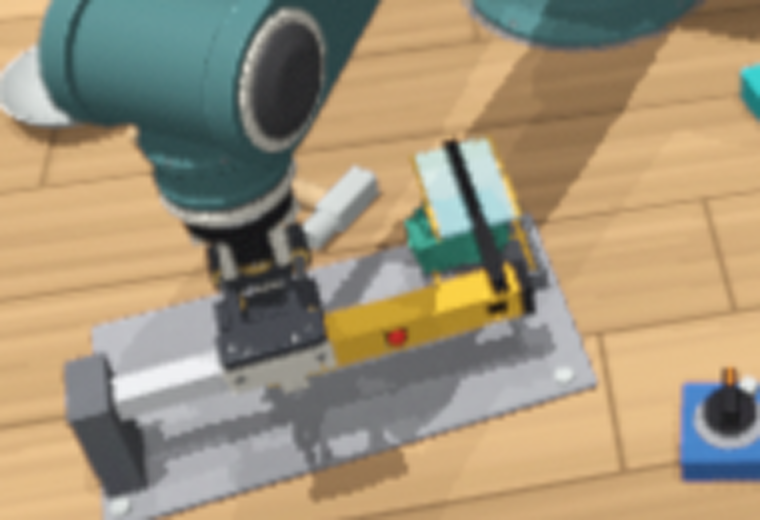

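The button has sprung out in the next hole, at (400,88). I'll release and lift.

>>> move_arm(commands="0.3 0 -0.002 0 0;0 0 -0.002 0 0;0 0 -0.002 0 0;0 0 -0.002 0 0;0 0 -0.002 0 0;0 0 -0.002 -0.1 0;0 0 -0.002 -0.2 0;0 0 -0.002 -0.3 0;0 0.1 0 -0.4 0;0 0.22 0 -0.45 0;0 0.34 0 -0.45 0;0 0.46 0 -0.45 0;0 0.58 0 -0.45 0;0 0.7 0 -0.45 0;0 0.8 0 -0.45 0;0 0.9 0 -0.45 0;0 0.9 0 -0.45 0;0 0.9 0 -0.45 0")

```text
time: 15.75
position: [523.2, 58.5, 245.6]
ee_rot: [0.0, 0.643, 0.766, 0.0]
force: [0.4, -0.7, -0.1]
opening: 92.9
```

```bash
python3 -c "
from fit import *
p=np.load('cp.npy')
grab('top','t10');overlay('t10',p,'ov10t',(130,240,260,420),5,g=80)
plan([655,335,230],3.1)"
```

```text
t 15.8 pos [523.4  57.7 245.5] yaw 1.7427 tilt [ 0.0002 -0.0002] F [-0.3 -0.5 -0.5] open 93.0 q [ 0.06 -0.22  1.72 -0.    1.64 -0.11]
shift units [0.6268 0.4427 0.0387] turn units -0.432 rows>= 9.0
```

View pics/ov10t.png

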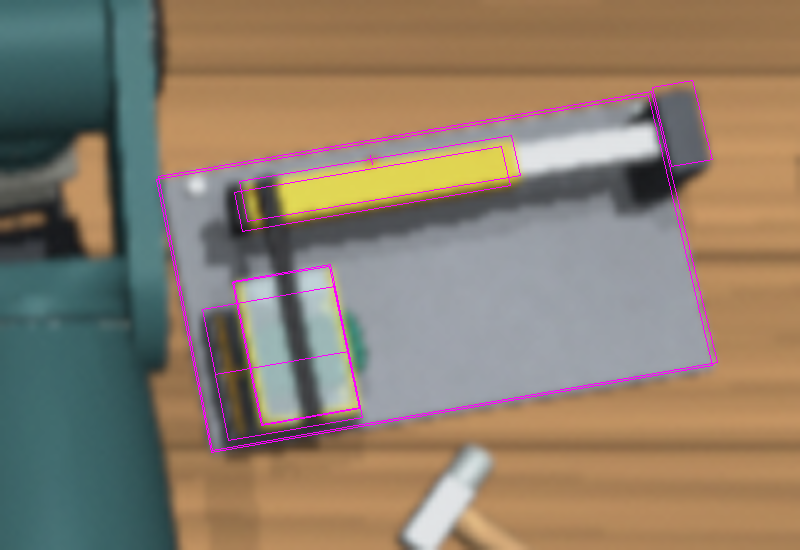

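>>> move_arm(commands="0 0.627 0.443 0.04 -0.432;0 0.627 0.443 0.04 -0.432;0 0.627 0.443 0.04 -0.432;0 0.627 0.443 0.04 -0.432;0 0.627 0.443 0.04 -0.432;0 0.627 0.443 0.04 -0.432;0 0.627 0.443 0.04 -0.432;0 0.627 0.443 0.04 -0.432;0 0.627 0.443 0.04 -0.432;0 0.627 0.443 0.04 -0.432;0 0.627 0.443 0.04 -0.432;0 0.627 0.443 0.04 -0.432")

```text
time: 17.0
position: [655.5, 334.5, 229.4]
ee_rot: [0.0, 0.023, 1.0, -0.0]
force: [-0.4, 0.4, 0.2]
opening: 93.3
```

```bash
python3 -c "
from fit import *
plan([595,338,230],3.1)
grab('wrist','w11')
a=cv2.imread('pics/w11.png');cv2.imwrite('pics/w11b.png',cv2.resize(a,(800,600),interpolation=2))"
```

```text
t 17.0 pos [655.5 334.5 229.4] yaw 3.0948 tilt [ 0. -0.] F [-0.4  0.4  0.2] open 93.3 q [ 0.44  0.25  1.28 -0.    1.62 -1.09]
shift units [ 0.1516  0.0016 -0.0014] turn units -0.0017 rows>= 1.2
```

View pics/w11b.png

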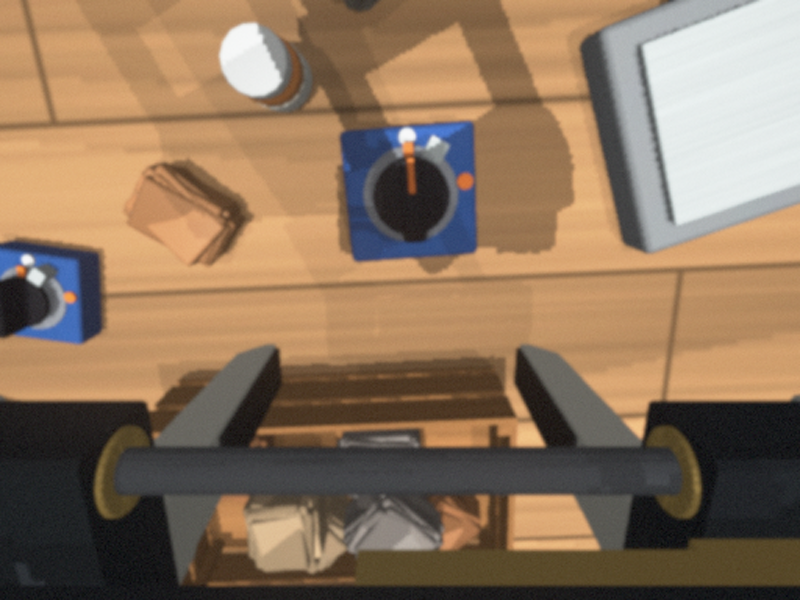

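The large blue box is at (410,190), twice the size of the small one at (45,290). It has a black knob and a white "off" dot towards the robot at (406,137). I'll fit its pose.

```bash
python3 - <<'E'
from fit import *
d=load('w11');x0,y0=205,65
C=[np.array([[x,y,40] for x,y in((-50,-50),(50,-50),(50,50),(-50,50),(-50,-50))]),np.array([[x,y,90] for x,y in((-28,-8),(28,-8),(28,8),(-28,8),(-28,-8))]),np.array([[28*np.cos(a),28*np.sin(a),60] for a in np.linspace(0,6.3,40)])]
s=.64
obs=[((-50,50,40),(473*s,122*s)),((-50,-50,40),(342*s,133*s)),((50,50,40),(477*s,253*s)),((50,-50,40),(356*s,261*s))]
f=lambda p:np.ravel(proj(d,cr([o[0] for o in obs],p))-[o[1] for o in obs])
r=least_squares(f,[595,338,0],x_scale=[10,10,.1]);print(r.x,f(r.x).round(1))
np.save('bx.npy',r.x)
overlay('w11',[5000,5000,0],'ov11',(65,180,205,320),6,extra=[cr(c,r.x) for c in C])
E
```

```text
[6.05324296e+02 3.48973626e+02 2.99994005e-02] [ 1.7 -1.1 -1.6 -1.   1.4  0.9 -1.5  1.8]
```

View pics/ov11.png

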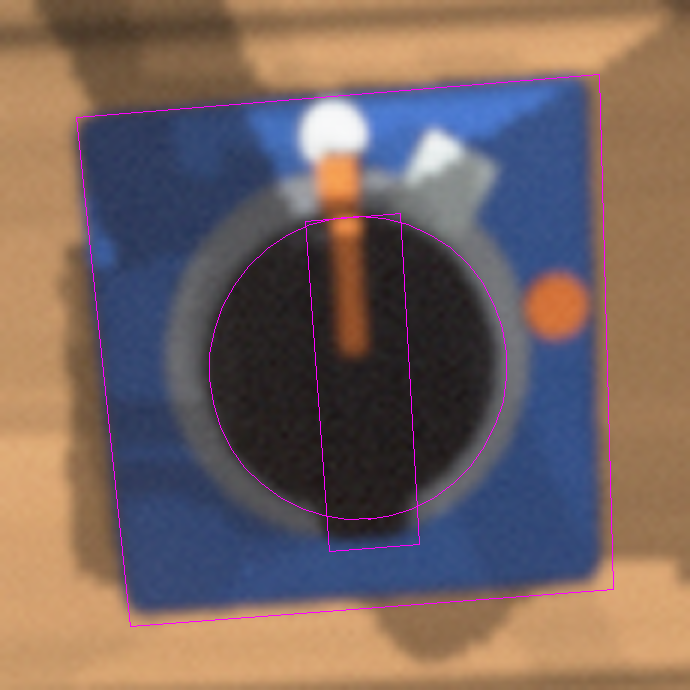

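>>> move_arm(commands="0 0.1306 0.0262 0.05 -0.024;0 0.1306 0.0262 0.15 -0.024;0 0.1306 0.0262 0.25 -0.024;0 0.1306 0.0262 0.33 -0.024;0 0.1306 0.0262 0.38 -0.024;0 0.1306 0.0262 0.403 -0.024;0.5 0.1306 0.0262 0.403 -0.024;0.9 0.1306 0.0262 0.403 -0.024;1 0.1306 0.0262 0.403 -0.024;1 0.1306 0.0262 0.403 -0.024;1 0.1306 0.0262 0.403 -0.024;1 0.1306 0.0262 0.403 -0.024;1 0.1306 0.0262 0.403 -0.024;1 0.1306 0.0262 0.403 -0.024;1 0.1306 0.0262 0.403 -0.024;1 0.1306 0.0262 0.403 -0.024;1 0.1306 0.0262 0.403 -0.024", force=40)

```text
time: 18.75
position: [603.5, 347.2, 68.2]
ee_rot: [-0.0, -0.016, 1.0, -0.001]
force: [-1.1, -5.6, 3.4]
opening: 15.7
```

```bash
python3 -c "
from fit import *
plan([603.8,347.4,60],3.17);print(bot.state()['moment'])
grab('wrist','w12')
a=cv2.imread('pics/w12.png');cv2.imwrite('pics/w12b.png',cv2.resize(a,(800,600),interpolation=2))"
```

```text
t 18.75 pos [603.5 347.2  68.2] yaw -3.1086 tilt [-0.0002 -0.0015] F [-1.1 -5.6  3.4] open 15.7 q [ 0.49  0.24  1.55 -0.    1.35 -1.12]
shift units [-0.0009  0.0005  0.0206] turn units 0.0014 rows>= 0.2
[-1.00513127 -0.00623542 -0.00594588]
```

View pics/w12b.png

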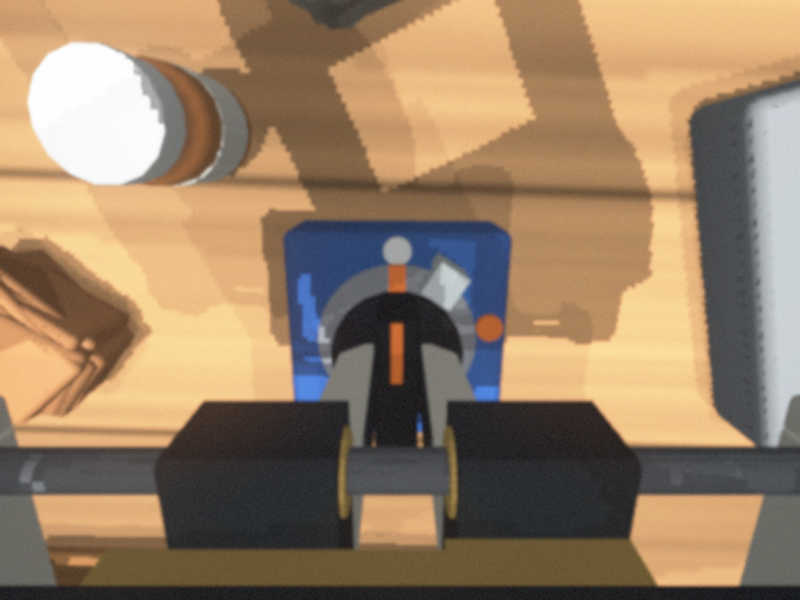

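>>> move_arm(commands="1 0 0 0.005 0;1 0 0 0.01 0;1 0 0 0.015 0;1 0 0 0.0205 0;1 0 0 0.0205 0;1 0 0 0.0205 0;1 0 0 0.0205 0")

```text
time: 19.5
position: [603.5, 347.2, 60.5]
ee_rot: [-0.0, -0.016, 1.0, -0.001]
force: [-3.1, -7.2, 6.1]
opening: 15.6
```

```bash
python3 -c "
from fit import *
plan([603.8,347.4,60],3.17);print(bot.state()['moment'])
grab('wrist','w13')
a=cv2.imread('pics/w13.png')[150:300,150:350];cv2.imwrite('pics/w13b.png',cv2.resize(a,(800,600),interpolation=2))"
```

```text
t 19.5 pos [603.5 347.2  60.5] yaw -3.1087 tilt [-0.     -0.0013] F [-3.1 -7.2  6.1] open 15.6 q [ 0.49  0.24  1.56 -0.    1.34 -1.12]
shift units [-0.0007  0.0004  0.0013] turn units 0.0014 rows>= 0.0
[-1.18034719  0.263033   -0.05971055]
```

View pics/w13b.png

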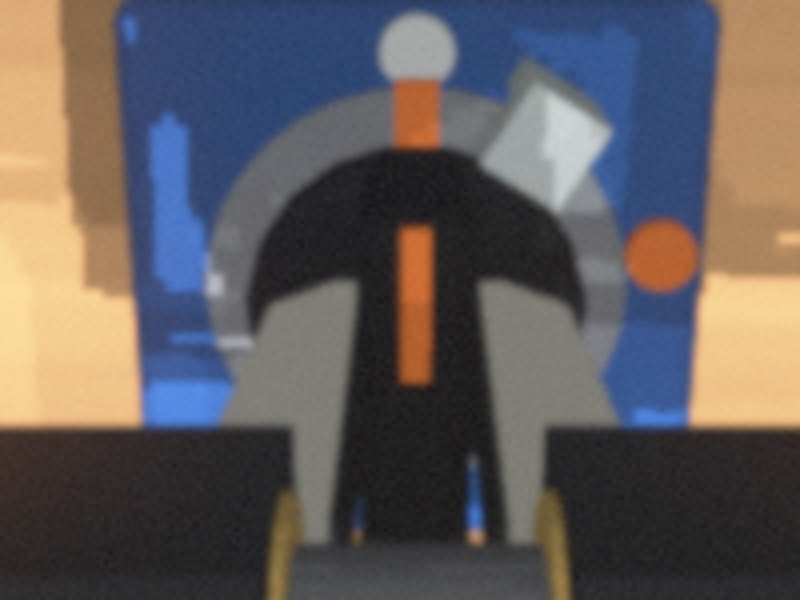

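>>> move_arm(commands="1 0 0 0.001 0.03;1 0 0 0.001 0.06;1 0 0 0.001 0.09;1 0 0 0.001 0.12;1 0 0 0.001 0.12")

```text
time: 20.05
position: [603.6, 347.5, 60.3]
ee_rot: [0.0, 0.173, 0.985, -0.0]
force: [-1.1, -5.5, 5.9]
opening: 15.2
```

```bash
python3 -c "
from fit import *
plan([603.8,347.4,60],3.17);print(bot.state()['moment'])
grab('wrist','w14')
a=cv2.imread('pics/w14.png')[150:300,150:350];cv2.imwrite('pics/w14b.png',cv2.resize(a,(800,600),interpolation=2))"
```

```text
t 20.05 pos [603.6 347.5  60.3] yaw 2.7939 tilt [ 0.0005 -0.0006] F [-1.1 -5.5  5.9] open 15.2 q [ 0.49  0.24  1.56 -0.    1.34 -0.74]
shift units [-0.0005 -0.0001  0.0008] turn units -0.1197 rows>= 2.5
[-0.83824854  0.09255581 -0.0841308 ]
```

View pics/w14b.png

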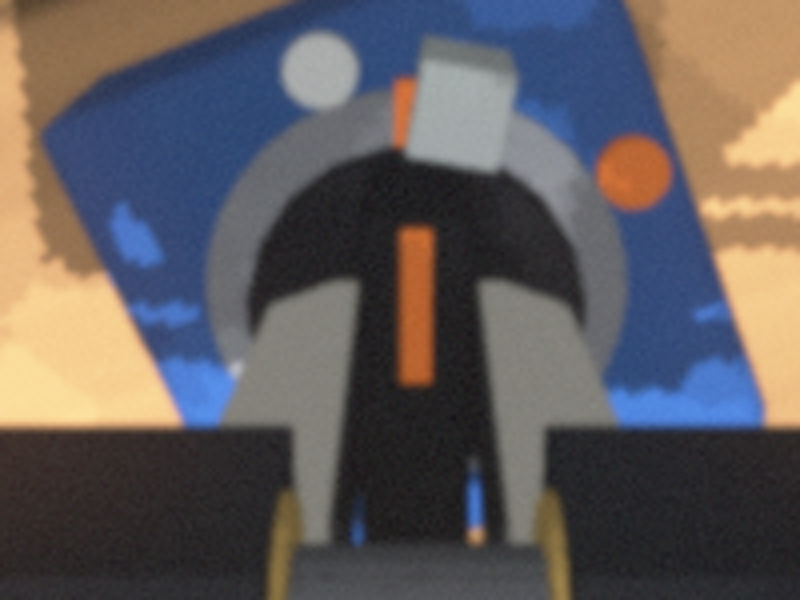

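The knob turned with the tool and its pointer is passing under the hook with little torque. I'll carry on to the end stop.

>>> move_arm(commands="1 0 0 0.001 0.04;1 0 0 0.001 0.08;1 0 0 0.001 0.12;1 0 0 0.001 0.16;1 0 0 0.001 0.2;1 0 0 0.001 0.24;1 0 0 0.001 0.28;1 0 0 0.001 0.31;1 0 0 0.001 0.325;1 0 0 0.001 0.325;1 0 0 0.001 0.325")

```text
time: 21.2
position: [604.3, 347.9, 60.4]
ee_rot: [0.001, 0.631, 0.776, 0.001]
force: [2.6, -2.1, 5.3]
opening: 15.5
```

```bash
python3 -c "
from fit import *
plan([603.8,347.4,60],3.17);print(bot.state()['moment'])"
```

```text
t 21.2 pos [604.3 347.9  60.4] yaw 1.7765 tilt [0.0024 0.0004] F [ 2.6 -2.1  5.3] open 15.5 q [ 0.49  0.24  1.56 -0.    1.34  0.28]
shift units [-0.0011 -0.0016  0.0009] turn units -0.4436 rows>= 9.3
[-0.31461251 -0.87373308 -0.05342583]
```

>>> move_arm(commands="1 0 0 -0.007 0;1 0 0 -0.014 0;1 0 0 -0.02 0;1 0 0 -0.02 0;0.8 0 0 -0.02 0;0.5 0 0 -0.02 0;0 0 0 -0.02 0;0 0 0 -0.02 0;0 0 0 -0.02 0;0 0 0 -0.02 0;0 0 0 -0.1 0;0 0 0 -0.2 0;0 0 0 -0.3 0;0 -0.05 0 -0.4 0;0 -0.1 0 -0.4 0;0 -0.15 0 -0.4 0;0 -0.15 0 -0.4 0;0 -0.15 0 -0.4 0")

```text
time: 23.0
position: [615.4, 288.6, 217.6]
ee_rot: [-0.001, 0.631, 0.776, -0.001]
force: [0.7, 0.9, -0.1]
opening: 93.2
```

```bash
python3 -c "
from fit import *
plan([603.8,347.4,60],3.17)
p=np.load('cp.npy')
grab('wrist','w15');grab('scene','s15')
a=cv2.imread('pics/w15.png');cv2.imwrite('pics/w15b.png',cv2.resize(a,(800,600),interpolation=2))
overlay('s15',p,'ov15',(150,280,70,260),4,g=80)"
```

```text
t 23.0 pos [615.4 288.6 217.6] yaw 1.7757 tilt [-0.0021 -0.0007] F [ 0.7  0.9 -0.1] open 93.2 q [0.4  0.13 1.43 0.   1.59 0.2 ]
shift units [0.1501 0.0023 0.3939] turn units -0.4438 rows>= 9.3
```

View pics/w15b.png

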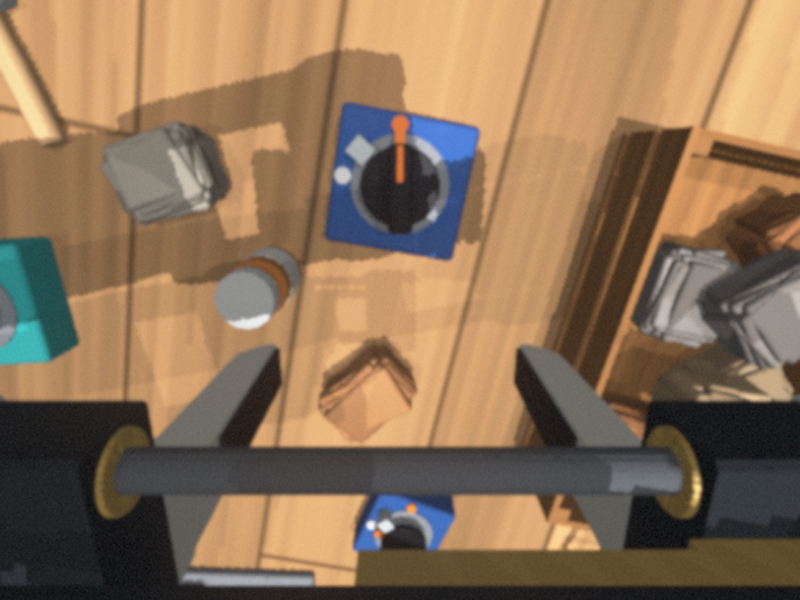

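View pics/ov15.png

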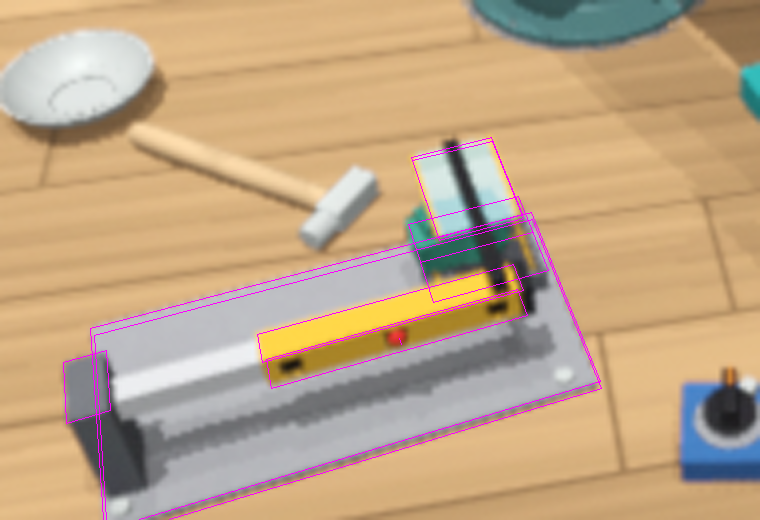

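View pics/s15.png

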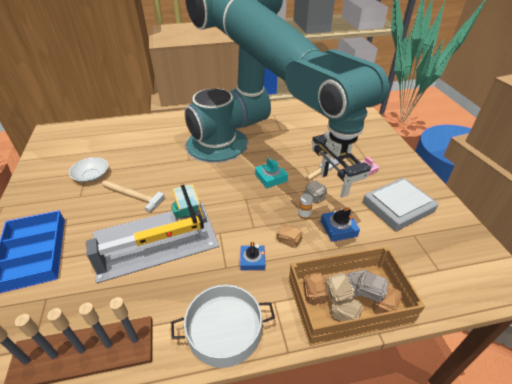

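```bash
python3 -c "
from bench import bot
print(bot.sign_off())"
```

```text
the job is handed in; nothing more can be done
None
```

The job is done and handed in at about 23 s of the 58 s allowed; the hand-in gives no verdict, so the results below are from my own checks.

- **Lump:** The green lump is lying on the anvil, released, with its long side roughly along the tube (about 0.1 rad off by eye). It sits about 1 mm off centre across and about 11–12 mm off towards the end post, inside the 20 mm limit. I placed it about 10 mm short on purpose, to keep clear of the guard's edge. I measured this before moving the guard. The later views show the lump still on the anvil but didn't re-measure it.
- **Guard tube:** I pressed the button flush with one jaw and slid the tube about 80 mm. In the last pictures the red button stands out of the middle hole and the tube and guard match my model at 80 mm, with the guard over the lump.
- **Knob:** I pushed the knob in about 8 mm (5–6 N), turned it 1.39 rad clockwise, raised it again and let go. Its pointer now lines up with the orange run dot. I didn't measure its height directly, so that it is fully up rests on having raised it before letting go.
- **Other objects:** The stones, jar and hammer show no visible movement. I didn't check the brush closely in the last views, but the robot never went near it. The gripper ended open, well above the table and touching nothing.

Two things didn't fit perfectly: the first fit of the cracker's pose was several pixels off and I redid it, and the first fit of the lump's outline was loose. I used its centre and edges instead.

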